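# Wedge the rocking filling stand

### The arm

A 6-joint arm with a two-finger parallel gripper is mounted at the origin on the work surface. World frame = base frame: x ahead of the robot, y to its left, z up, the work surface at z = 0. Lengths are in m, angles in rad, forces in N, time in s.
With the tool pointing down it reaches from about 0.25 to 0.775 m from the base axis. Payload 4 kg.
Tool frame: the origin (TCP) lies at the very end of the fingers, on their centre line; the grasp point (between the pads) lies 19 mm behind it; z points along the fingers, y is the direction in which the jaws open and shut (so a half turn about z gives the same grasp; the last joint's range is limited). The gripper opens to 94 mm and grips with 3 to 60 N. Pads are 16 mm wide; open, the fingers measure 119 mm over their backs; the gripper's body (75 mm by 177 mm) begins 78 mm behind the grasp point.
Start: joints at [1.186, 0.087, 1.371, -0, 1.684, -0.103], TCP at [0.153, 0.528, 0.206] pointing down, gripper open.
Joint ranges: [-3.1, 3.1], [-0.76, 2.03], [0.27, 2.55], [-1.08, 4.22], [0.17, 2.65], [-2.57, 2.57]. Speed limits (rad/s): [2.79, 2.79, 3.14, 3.14, 3.14, 3.14].

### API

Orientations are given as [roll, pitch, yaw] about the fixed x, y, z axes, in that order (R = Rz(yaw) Ry(pitch) Rx(roll)).
In Python, from bench import robot, cams, models gives the robot as it stands.
- The arm moves only by the tool step_arm, never from a script. Its argument "series" is a list of rows, each a list of 5 numbers: the gripper command: -1 is shut, 1 is fully open, values between are in proportion, then the shift along the tool's x, y, z in mm, then the turn about the tool's z in degrees. A call has 1 to 20 rows; each row is the pose to reach, as a shift and turn from the pose commanded when the call began, along the tool's axes at that moment; what a row does not reach only later rows make up. A row lasts 1/8 s, in which the tool goes at most 62.5 mm and 10.7 degrees, less where a joint would pass 70% of its speed; a pose out of reach is approached as far as the arm can. A call with a gripper value outside its range is refused whole. The fingers move at their own pace and stop on an object; the grip force is fixed at half the most. Time passes only in rows, so rows that repeat a pose let the fingers close. It gives the time, the measured TCP pose, the force and the opening at its end, in the units of the state.
- robot.get_obs(): the state, without advancing time (a new reading comes with each control period).
- cams.snapshot(name): name is "scene" or "top" or "wrist"; returns a dict with "pixels" (420x560x3 uint8, red, green, blue), "fov_y" (degrees; the focal length in pixels is half the picture's height over the tangent of half this angle, whatever the lens; pixels are square), "cx", "cy" (the principal point, pixels), "k1" (the pictures are not rectified: a ray, as slopes to the right and down, at radius r is drawn at 1 + k1 r^2 times it, then the intrinsics apply), "R" (3x3) and "t" (3): a world point X has camera coordinates R X + t. Camera axes: x right, y down, z forward; pixel columns grow to the right and rows downward; lengths in m; the calibration is good to about 2 mm. A picture is of the moment at which its call begins. There is no depth.
- robot.close_job(): hands the job in, once; it reports no verdict.
Trained networks look in a picture, given as the dict that the camera call returned (one of the last four; its "shot" number tells which), for a name from the list of things; names that differ only in an ending like _2 or _b are one class to them, and where a whole thing is asked for, a point or a joint stands for the part that bears it (a point fixed in the world has none). Each returns a list of dicts, best first, with "p" (0 to 1); they miss things now and then, are a little off and sometimes report something else, mostly with a low value. They report only what shows in the picture. A call takes as long as a camera call.
- models.find_in(picture, label): "position" ([x, y, z] in m, in world coordinates, good to about 4 mm: the middle of the surface that is visible of it).
- models.pinpoint(picture, label): "position" ([x, y, z] in m, in world coordinates, good to about 4 mm: a listed point, or the origin of a listed thing).
The state is a dict: "time": time; "joint_positions": joint angles; "qvel": joint speeds; "joint_torque": joint torques, N m; "tool_pos": TCP position; "ee_rot": TCP orientation; "wrist_force": force on the tool from outside, world axes, zero at the start; "wrist_torque": the same for the moment, N m; "width": finger opening in m.
Only numpy, scipy, OpenCV 4.12 (cv2) and the standard library are available. Lean on these libraries where they do the work, as an engineer would, in place of code of your own. Each camera call takes 0.05 s, during which the arm holds its last target. There are 200 camera calls.

### The job

The bottle-filling stand rocks because the levelling foot under its red nut is seized too short. With the fingertips, push the blue wedge along the bench, thin end first, squarely under that foot until the stand no longer rocks but is still level, then press down firmly on the red corner of the base plate to check that it stands firm, and draw back. Do not lift anything, do not shove the stand along the bench, and leave the bottles, beaker and spanner alone.

Things in the scene. Friction and masses are not known exactly. Their poses are not given: they have to be found in the camera images.
- stand: bottle-filling stand, 1.8 kg +-12 %, loose. Aluminium base plate 240 (x) x 200 (y) x 8 mm, top 32 mm above the bench. Origin at bench level under the plate's centre, z up; at yaw 0 its -x side faces the robot. Round 28 mm feet at x +-100, y +-80 mm on levelling screws; the one at x -100, y -80 (red nut, red plate corner) is too short, so the stand rocks over the diagonal of that foot's neighbours
- tower (a point): centre of the top of the steel tower on the base plate, at x +55, y +40 mm of the stand, 212 mm above the bench; tower 100 (x) x 110 (y) mm, with a 34 mm high cream pump head on top, and a nozzle from it over the plate along y +40 to x -54 mm, ending 156 mm above the bench
- foot (a point): centre of the underside of the seized short foot (rigid 28 mm disc, 8 mm thick, with a 12 mm pad 2 mm proud under its middle; at x -100, y -80 mm of the stand). It hangs 5 to 9 mm above the bench when the stand is level; how much must be found by touch. Its screw end sticks up out of the red nut, to 47 to 51 mm above the bench
- corner (a point): bare spot on the plate's top at the red corner (x -75, y -50 mm of the stand, 32 mm above the bench), 39 mm from the axis of the red nut (16 mm wide, 6 mm high): the place to press and feel. Unwedged, the stand leans level on its three good feet and 2 to 4 N here tips it until the short foot lands, sinking this spot 3 to 6 mm; wedged firm, it stays at 32 mm within 0.5 mm under 10 N
- wedge: blue plastic levelling wedge, 120 mm long, 50 wide, 80 g, lying on the bench right (-y) of the stand. Origin at the centre of its underside; +x points to the thin end (2 mm thick, x +60 mm); the top slopes evenly up to the upright heel (20 mm tall, x -60 mm). It starts with +x within 0.25 rad of the stand's +y, centred up to 25 mm aside of the short foot, its tip 28 to 75 mm short of the foot's rim
- heel (a point): middle of the wedge's heel face: x -60, y 0 mm of the wedge, 10 mm above its underside. Pushed here the wedge slides with about 0.4 N; once it bears on the foot the push rises to 4 to 9 N within 1 to 4 mm; it rises no further, and pushing on only shoves the stand round out of its place. Let go, the wedge stays where it is
- fill_bottle: loose open amber bottle, 38 mm diameter, 82 mm tall, standing on the stand's base plate under the nozzle; origin at the centre of its underside
- red_bottle: loose amber bottle with red cap, 38 mm diameter, 93 mm tall, on the bench; origin at the centre of its underside
- red_bottle2: a second amber bottle with red cap, same sizes and origin
- yellow_bottle: loose amber bottle with yellow cap, 38 mm diameter, 93 mm tall, standing to the right of the stand, beyond the wedge; origin at the centre of its underside
- white_bottle: loose white bottle, 40 mm diameter, 120 mm tall; origin at the centre of its underside
- white_bottle2: a second white bottle, same sizes and origin
- beaker: loose clear plastic beaker, 66 mm diameter at the rim, 85 mm tall; origin at the centre of its underside
- spanner: loose spanner, 150 mm long, lying in front of the base plate on the robot's side; its x axis runs along it

How it is judged:
On the way, in this order (a step that is already met when the one before it is completed fails the run):
1. the wedge is under the seized foot and bears on it, with the stand still level and not pressed by the fingers (contact force between wedge and stand above 0.3 N and y of foot in the frame of wedge between -0.02 and 0.02 m and x of foot in the frame of wedge between -0.05 and 0.06 m and angle between stand's own z axis and vertical below 0.012 rad and contact force between the fingers and stand below 0.5 N), for 0.2 s.
2. the red corner of the base plate is pressed with at least 4.5 N and the stand does not tip (contact force between the fingers and stand above 4.5 N and horizontal distance between the grasp point and corner below 0.04 m and angle between stand's own z axis and vertical below 0.014 rad and contact force between wedge and stand above 0.3 N), for 0.2 s.
At the end, for the whole second after the job is handed in: The wedge lies under the seized foot (its centre within 20 mm of the wedge's midline) and bears on it (over 0.3 N); the stand is level within 0.010 rad, at rest, within 15 mm of its place; bottles, beaker and spanner stand within 30 mm of theirs, upright (contact force between wedge and stand above 0.3 N and y of foot in the frame of wedge between -0.02 and 0.02 m and x of foot in the frame of wedge between -0.05 and 0.06 m and angle between stand's own z axis and vertical below 0.01 rad and linear speed of each of stand, wedge below 0.01 m/s and distance of stand from where it was at the start of the episode below 0.015 m and distance of each of fill_bottle, red_bottle, red_bottle2, yellow_bottle, white_bottle, white_bottle2, beaker, spanner from where it was at the start of the episode below 0.03 m and angle between each of fill_bottle, red_bottle, red_bottle2, yellow_bottle, white_bottle, white_bottle2, beaker's own z axis and vertical below 0.2 rad); the robot touches nothing.
It fails at once if the wedge is lifted or tipped up (height (world z) of wedge above 0.015 m or angle between wedge's own z axis and vertical above 0.25 rad).
It fails at once if the stand is lifted, tipped over or shoved more than 15 mm (height (world z) of stand above 0.015 m or angle between stand's own z axis and vertical above 0.15 rad or distance of stand from where it was at the start of the episode above 0.015 m).
It fails at once if a bottle, the beaker or the spanner is moved more than 30 mm or knocked over (not (distance of fill_bottle from where it was at the start of the episode below 0.03 m) or not (angle between fill_bottle's own z axis and vertical below 0.2 rad) or not (distance of red_bottle from where it was at the start of the episode below 0.03 m) or not (angle between red_bottle's own z axis and vertical below 0.2 rad) or not (distance of red_bottle2 from where it was at the start of the episode below 0.03 m) or not (angle between red_bottle2's own z axis and vertical below 0.2 rad) or not (distance of yellow_bottle from where it was at the start of the episode below 0.03 m) or not (angle between yellow_bottle's own z axis and vertical below 0.2 rad) or not (distance of white_bottle from where it was at the start of the episode below 0.03 m) or not (angle between white_bottle's own z axis and vertical below 0.2 rad) or not (distance of white_bottle2 from where it was at the start of the episode below 0.03 m) or not (angle between white_bottle2's own z axis and vertical below 0.2 rad) or not (distance of beaker from where it was at the start of the episode below 0.03 m) or not (angle between beaker's own z axis and vertical below 0.2 rad) or not (distance of spanner from where it was at the start of the episode below 0.03 m)).
It also fails if it takes over 64 s, if anything falls off the work surface, if the arm or the gripper's body presses on something with over 40 N, if the wrist force passes 120 N, or if a joint passes its speed limit or range.

## Working session

There is one attempt and no reset: what is moved stays moved. The work goes in short steps, Python scripts to look and compute and a tool call to move; the robot and the scene stay as the last step left them, time stands still between calls to the robot, and variables do not carry over. Pictures are saved under pics/ and viewed, about 8 in all and at most 12, crops included, and the job is handed in when it is done.

Besides the shell and the picture viewer there is one more tool, called after ">>>" as a command line: name --pt "numbers of a row" for each row, then --argument value for the rest. step_arm: Moves the arm, as the interface text tells. Its arguments: {"type":"object","properties":{"series":{"type":"array","items":{"type":"array","items":{"type":"number"}}}},"required":["series"]}

```bash
mkdir -p pics
cat > h.py <<'E'
import numpy as np, cv2
from bench import robot, cams, models
def save(p,n): cv2.imwrite('pics/'+n, p['pixels'][:,:,::-1])
def ray(p,u,v):
    f=210/np.tan(np.radians(p['fov_y']/2)); d=np.array([(u-p['cx'])/f,(v-p['cy'])/f]); s=d.copy()
    for _ in range(20): s=d/(1+p['k1']*(s@s))
    R=np.array(p['R']);t=np.array(p['t']); return -R.T@t, R.T@np.array([*s,1])
def onz(p,u,v,z):
    c,d=ray(p,u,v); return c+d*(z-c[2])/d[2]
def proj(p,X):
    f=210/np.tan(np.radians(p['fov_y']/2)); c=np.array(p['R'])@np.array(X)+np.array(p['t']); s=c[:2]/c[2]; s=s*(1+p['k1']*(s@s)); return s*f+[p['cx'],p['cy']]
E
python3 - <<'E'
from h import *
o=robot.get_obs(); print({k:np.round(o[k],3) for k in o})
for c in ('top','scene'):
    p=cams.snapshot(c); save(p,c+'0.png')
    for n in ['stand','tower','foot','corner','wedge','heel','yellow_bottle','fill_bottle','red_bottle','white_bottle','beaker','spanner']:
        print(c,n,[(np.round(r['position'],3).tolist(),round(r['p'],2)) for r in models.pinpoint(p,n)[:3]])
E
```

```text
{'time': np.float64(0.0), 'joint_positions': array([ 1.186,  0.088,  1.372, -0.   ,  1.684, -0.103]), 'qvel': array([ 0.001, -0.001, -0.001, -0.001,  0.001,  0.   ]), 'joint_torque': array([ 1.0000e-03, -3.4019e+01, -3.0242e+01,  7.2000e-02,  3.3000e-02,
       -0.0000e+00]), 'tool_pos': array([0.153, 0.528, 0.204]), 'ee_rot': array([-3.139, -0.   ,  2.86 ]), 'wrist_force': array([-0.11 , -0.156, -0.383]), 'wrist_torque': array([ 0.013, -0.027, -0.041]), 'width': np.float64(0.094)}
top stand [([0.436, 0.172, 0.0], 0.68), ([0.601, 0.111, 0.003], 0.58)]
top tower [([0.652, 0.146, 0.207], 0.78)]
top foot []
top corner [([0.518, 0.065, 0.028], 0.63)]
top wedge [([0.506, -0.072, 0.002], 0.82)]
top heel [([0.488, -0.128, 0.013], 0.7)]
top yellow_bottle [([0.66, -0.079, 0.001], 0.63)]
top fill_bottle [([0.552, 0.162, 0.032], 0.39), ([0.66, -0.079, -0.001], 0.29)]
top red_bottle [([0.737, -0.24, 0.002], 0.69), ([0.616, 0.458, 0.0], 0.69)]
top white_bottle [([0.44, 0.422, -0.001], 0.5), ([0.507, -0.392, 0.001], 0.47)]
top beaker [([0.684, -0.331, 0.001], 0.75), ([0.653, 0.15, 0.212], 0.69)]
top spanner [([0.437, 0.173, -0.002], 0.55), ([0.736, -0.238, 0.0], 0.2)]
scene stand [([0.598, 0.111, -0.005], 0.93)]
scene tower [([0.653, 0.151, 0.216], 0.74)]
scene foot [([0.738, -0.241, 0.003], 0.29)]
scene corner [([0.522, 0.067, 0.03], 0.9)]
scene wedge [([0.509, -0.07, -0.001], 0.69)]
scene heel [([0.494, -0.127, 0.01], 0.96)]
scene yellow_bottle [([0.653, -0.087, -0.002], 0.6)]
scene fill_bottle [([0.552, 0.162, 0.034], 0.69)]
scene red_bottle [([0.743, -0.241, 0.004], 0.68), ([0.617, 0.459, 0.002], 0.63)]
scene white_bottle [([0.441, 0.42, 0.0], 0.86), ([0.504, -0.394, -0.007], 0.67)]
scene beaker [([0.683, -0.34, -0.002], 0.57), ([0.655, -0.087, -0.001], 0.19)]
scene spanner [([0.432, 0.171, 0.002], 0.97)]
```

```bash
ls pics
```

```text
scene0.png
top0.png
```

View pics/top0.png

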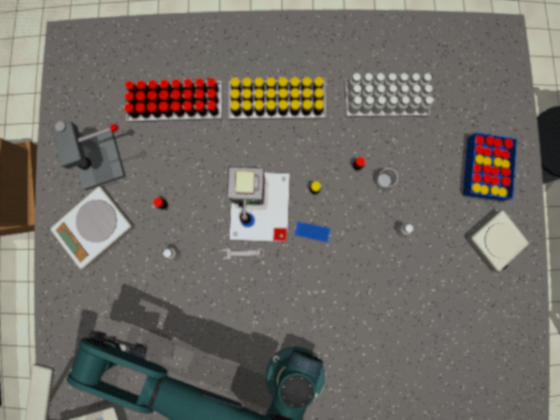

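View pics/scene0.png

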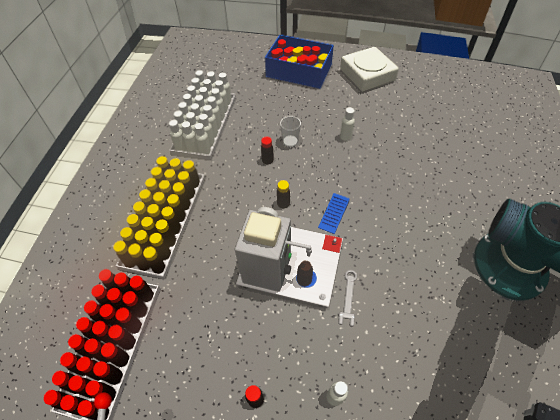

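The top view shows the stand (plate roughly px 230–290, 173–242, red corner at 280,234), with the wedge at (312,232) and the yellow bottle at (316,186). The scene view agrees. The wedge is yawed and its tip sits off to +x. Next I move the wrist camera over it, with the jaws turned along world x.

>>> step_arm --pt "1 0 0 -60 0" --pt "1 -40 -45 -114 10" --pt "1 -80 -93 -114 20" --pt "1 -120 -140 -114 30" --pt "1 -160 -186 -114 40" --pt "1 -200 -233 -114 50" --pt "1 -240 -280 -114 60" --pt "1 -280 -326 -114 70" --pt "1 -320 -373 -114 74" --pt "1 -360 -420 -114 74" --pt "1 -400 -466 -114 74" --pt "1 -435 -507 -114 74" --pt "1 -435 -507 -114 74" --pt "1 -435 -507 -114 74"

```text
time: 3.05
tool_pos: [0.4296, -0.0793, 0.3195]
ee_rot: [-3.141, -0.001, 1.568]
wrist_force: [-0.3, 0.5, 0.0]
width: 0.0942
```

Run:
```python
from h import *
p=cams.snapshot('wrist'); save(p,'w0.png'); print('cam',-np.array(p['R']).T@p['t'])
for n in ['stand','foot','corner','wedge','heel','yellow_bottle']:
    print(n,[(np.round(r['position'],3).tolist(),round(r['p'],2)) for r in models.pinpoint(p,n)[:2]])
```

```text
cam [0.43043982 0.00523903 0.49906084]
stand [([0.593, 0.114, 0.0], 0.68)]
foot [([0.502, -0.391, 0.008], 0.59)]
corner [([0.517, 0.065, 0.03], 0.83)]
wedge [([0.505, -0.072, -0.002], 0.9)]
heel [([0.492, -0.13, 0.015], 0.81)]
yellow_bottle [([0.655, -0.083, -0.004], 0.73)]
```

View pics/w0.png

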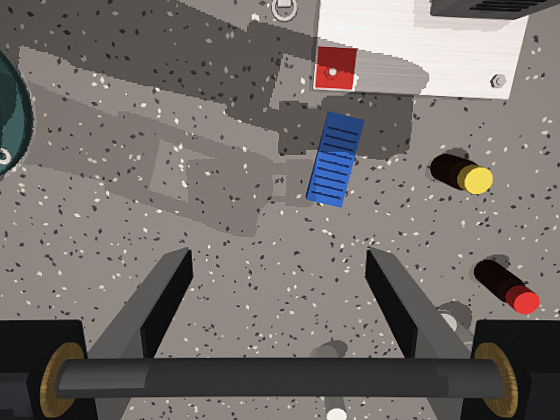

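The wrist view shows the wedge clearly: thin end around (327,112)–(364,120), heel around (306,198)–(343,206). The plate's front edge runs (313,88)–(510,100), and the red screw end is at (333,72).

Run:
```python
from h import *
p=cams.snapshot('wrist'); hsv=cv2.cvtColor(p['pixels'],cv2.COLOR_RGB2HSV)
m=cv2.inRange(hsv,(100,120,50),(125,255,255)); n,l,s,c=cv2.connectedComponentsWithStats(m); i=1+np.argmax(s[1:,4])
ct=max(cv2.findContours((l==i).astype(np.uint8),0,1)[0],key=cv2.contourArea)
q=cv2.approxPolyDP(ct,5,True)[:,0]; print(q)
for u,v in q: print(u,v,'tip z2',onz(p,u,v,.002).round(4),'z20',onz(p,u,v,.02).round(4),'z0',onz(p,u,v,0).round(4))
a=onz(p,313,88,.032);b=onz(p,510,100,.032);print('edge',a,b,np.linalg.norm(a-b),np.arctan2(*(b-a)[1::-1]))
print('screw',onz(p,333,72,.049))
g=cv2.cvtColor(p['pixels'],cv2.COLOR_RGB2GRAY)
# plate lower edge columns
for u in (330,360,400,440,480,500): print(u,g[84:108,u])
```

```text
[[328 112]
 [305 196]
 [340 207]
 [363 121]]
328 112 tip z2 [ 0.4967 -0.0082  0.002 ] z20 [ 0.4943 -0.0077  0.02  ] z0 [ 0.497  -0.0082  0.    ]
305 196 tip z2 [ 0.4686 -0.1234  0.002 ] z20 [ 0.4672 -0.1187  0.02  ] z0 [ 0.4688 -0.1239  0.    ]
340 207 tip z2 [ 0.5192 -0.1398  0.002 ] z20 [ 0.516  -0.1345  0.02  ] z0 [ 0.5196 -0.1404  0.    ]
363 121 tip z2 [ 0.544  -0.0199  0.002 ] z20 [ 0.5399 -0.019   0.02  ] z0 [ 0.5445 -0.02   -0.    ]
edge [0.47318384 0.02099592 0.032     ] [0.71463648 0.00537868 0.032     ] 0.2419571839149686 -0.0645903904479414
screw [0.49441034 0.03794934 0.049     ]
330 [100 100 100  92 111 206 197 100 118 129 143 144 124  80  85  86  87  85
  87  86  86  86  88  86]
360 [161 163 165 166 165 167 171 156  99  52  68  86  87  84 113 131 100  54
  35  63  87  87  86  86]
400 [160 162 157 160 163 161 164 162 164 156 108  69  64  85  84  55  68  85
  87  87  87  86  86  86]
440 [239 239 239 240 239 241 239 240 238 237 237 245 218  86 116 141 139 138
 138 138 138 138 138 139]
480 [238 237 237 238 237 238 241 239 237 237 236 234 237 238 189 105 115 124
 140 137 138 137 137 137]
500 [190 186 187 181 175 230 240 240 237 235 235 234 232 236 237 200 141 132
 135 137 138 137 137 136]
```

>>> step_arm --pt "1 -4 17 60 7" --pt "1 -8 35 120 14" --pt "1 -12 52 180 14" --pt "1 -15 70 230 14" --pt "1 -15 70 270 14" --pt "1 -15 70 295 14" --pt "1 -15 70 309 14" --pt "1 -15 70 314 14" --pt "1 -15 70 314 14"

```text
time: 4.58
tool_pos: [0.5004, -0.0949, 0.0063]
ee_rot: [3.14, 0.0, 1.324]
wrist_force: [0.5, 0.6, 0.9]
width: 0.0945
```

Run:
```python
from h import *
p=cams.snapshot('wrist'); save(p,'w1.png')
```

```text
(no output)
```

View pics/w1.png

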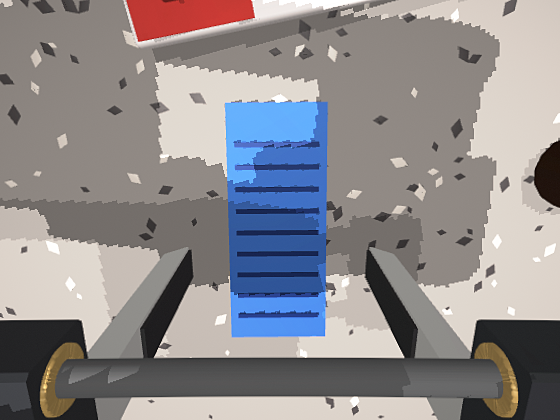

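The wedge is straddled and in line with the tool (u≈277, finger midline 279). I'll close to a loose cage and square it up.

>>> step_arm --pt "0.09 0 0 0 0" --pt "0.09 0 0 0 0" --pt "0.09 0 0 0 0" --pt "0.09 0 0 0 0" --pt "0.09 2 -3 0 -2" --pt "0.09 4 -6 0 -4" --pt "0.09 6 -10 0 -6" --pt "0.09 8 -13 0 -8" --pt "0.09 10 -16 0 -10" --pt "0.09 11 -17 0 -10.4" --pt "0.09 11 -17 0 -10.4"

```text
time: 6.0
tool_pos: [0.4859, -0.0798, 0.0055]
ee_rot: [-3.141, -0.0, 1.506]
wrist_force: [-0.5, 0.4, 1.0]
width: 0.051
```

Run:
```python
from h import *
p=cams.snapshot('wrist'); save(p,'w2.png')
```

```text
(no output)
```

View pics/w2.png

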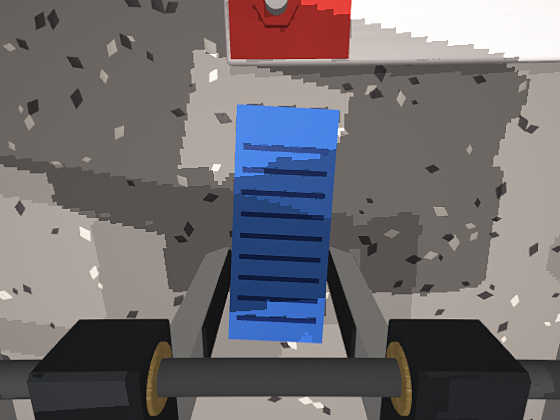

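The tool is square to the stand (plate edge horizontal), but the wedge lags about 3° in the cage. I'll take out the slop, open, rise, and come down behind the heel with the fingertips 20 mm apart.

>>> step_arm --pt "0.09 0 0 0 -1.5" --pt "0.09 0 -1 0 -3.2" --pt "0.09 0 -1 0 -3.2" --pt "1 0 -1 0 -3.2" --pt "1 0 -1 0 -3.2" --pt "1 0 -1 0 -3.2" --pt "1 0 0 -30 0" --pt "1 0 0 -60 0" --pt "-0.6 -35 0 -60 0" --pt "-0.6 -70 0 -60 0" --pt "-0.6 -70 0 -60 0" --pt "-0.6 -70 0 -60 0"

```text
time: 7.55
tool_pos: [0.4813, -0.1493, 0.0652]
ee_rot: [-3.141, -0.001, 1.505]
wrist_force: [-0.2, -0.9, -0.1]
width: 0.0576
```

Run:
```python
from h import *
p=cams.snapshot('wrist'); save(p,'w3.png')
hsv=cv2.cvtColor(p['pixels'],cv2.COLOR_RGB2HSV)
m=cv2.inRange(hsv,(100,120,50),(125,255,255)); n,l,s,c=cv2.connectedComponentsWithStats(m); i=1+np.argmax(s[1:,4])
ct=max(cv2.findContours((l==i).astype(np.uint8),0,1)[0],key=cv2.contourArea)
for u,v in cv2.approxPolyDP(ct,6,True)[:,0]: print(u,v,'z2',onz(p,u,v,.002).round(4),'z20',onz(p,u,v,.02).round(4))
```

```text
237 0 z2 [ 0.4666 -0.0062  0.002 ] z20 [ 0.4682 -0.0106  0.02  ]
238 187 z2 [ 0.4559 -0.1194  0.002 ] z20 [ 0.4582 -0.1154  0.02  ]
315 188 z2 [ 0.5089 -0.1236  0.002 ] z20 [ 0.5073 -0.1193  0.02  ]
321 0 z2 [ 0.5164 -0.0095  0.002 ] z20 [ 0.5143 -0.0136  0.02  ]
```

View pics/w3.png

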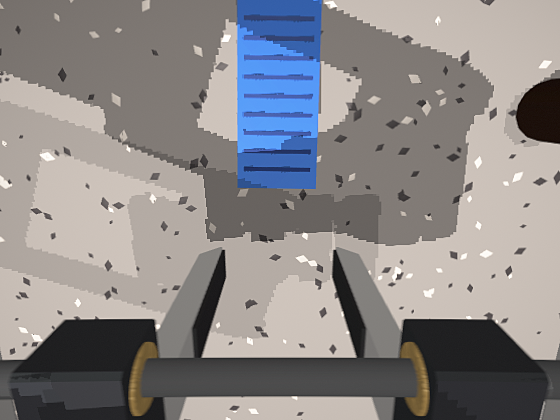

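The wedge is square now (axis off vertical by about 0.08 rad against 0.065 for the stand) and its line passes within about 1 mm of the foot. Next: down behind the heel, then advance to just short of the earliest contact.

>>> step_arm --pt "-0.6 0 0 30 0" --pt "-0.6 0 0 57 0" --pt "-0.6 0 0 57 0" --pt "-0.6 10 0 57 0" --pt "-0.6 20 0 57 0" --pt "-0.6 25 0 57 0" --pt "-0.6 30 0 57 0" --pt "-0.6 36 0 57 0" --pt "-0.6 42 0 57 0" --pt "-0.6 48 0 57 0" --pt "-0.6 54 0 57 0" --pt "-0.6 60 0 57 0" --pt "-0.6 66 0 57 0" --pt "-0.6 72 0 57 0" --pt "-0.6 77 0 57 0" --pt "-0.6 80 0 57 0" --pt "-0.6 80 0 57 0"

```text
time: 9.72
tool_pos: [0.4866, -0.0711, 0.0085]
ee_rot: [3.142, 0.002, 1.506]
wrist_force: [-0.2, -4.0, -0.2]
width: 0.0188
```

Run:
```python
from h import *
p=cams.snapshot('wrist'); save(p,'w4.png')
print(robot.get_obs()['wrist_force'])
```

```text
[-0.56704998 -4.64225261 -0.95534057]
```

View pics/w4.png

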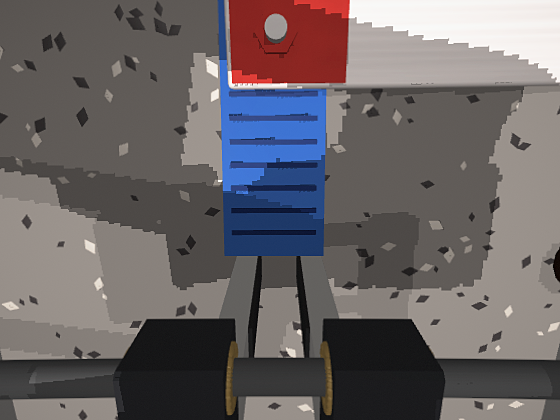

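The wrist view shows the wedge square under the red corner (screw u≈276, wedge midline u≈274). The push is already 4–4.6 N, so it has started to bear. I'll advance 1 mm and measure whether the stand has moved.

>>> step_arm --pt "-0.6 1 0 0 0" --pt "-0.6 1 0 0 0"

```text
time: 10.02
tool_pos: [0.4867, -0.0708, 0.0085]
ee_rot: [3.141, 0.003, 1.505]
wrist_force: [-0.8, -7.1, -0.7]
width: 0.019
```

Run:
```python
from h import *
p=cams.snapshot('wrist')
print(robot.get_obs()['wrist_force'],robot.get_obs()['tool_pos'])
print('heel',onz(p,274,256,.02),'screw',onz(p,276,27,.049))
hsv=cv2.cvtColor(p['pixels'],cv2.COLOR_RGB2HSV)
m=cv2.inRange(hsv,(100,120,50),(125,255,255)); print('heel row',max(np.where(m[:,274])[0]))
r=cv2.inRange(hsv,(0,150,60),(8,255,255)); v=max(np.where(r[:,290])[0]); print('red edge',v,onz(p,290,v,.032),'left',onz(p,min(np.where(r[60])[0]),60,.032))
```

```text
[-0.68561534 -7.36927322 -0.7957245 ] [ 0.48665163 -0.07080766  0.00850946]
heel [ 0.48566676 -0.06097225  0.02      ] screw [0.49356026 0.03819385 0.049     ]
heel row 255
red edge 83 [0.49796302 0.02040515 0.032     ] left [0.4749462  0.03050894 0.032     ]
```

>>> step_arm --pt "-0.6 0.6 0 0 0" --pt "-0.6 0.6 0 0 0"

```text
time: 10.32
tool_pos: [0.4867, -0.0705, 0.0085]
ee_rot: [3.142, 0.004, 1.505]
wrist_force: [-0.7, -7.3, -1.6]
width: 0.0187
```

The push has levelled off at 7.3 N with the TCP creeping only 0.3 mm, so the wedge bears and I stop pushing. I'll draw back, rise, and go over the red corner with the fingers shut, turned 23° so the gripper body stays clear of the tower.

>>> step_arm --pt "-0.6 -4 0 0 0" --pt "-0.6 -15 0 0 0" --pt "-0.6 -40 0 0 0" --pt "-0.6 -40 0 0 0" --pt "-1 -40 0 -50 8" --pt "-1 -40 0 -100 16" --pt "-1 -40 0 -140 23" --pt "-1 10 10 -140 23" --pt "-1 60 20 -140 23" --pt "-1 110 23 -140 23" --pt "-1 135 23 -140 23" --pt "-1 135 23 -140 23" --pt "-1 135 23 -100 23" --pt "-1 135 23 -75 23" --pt "-1 135 23 -75 23" --pt "-1 135 23 -75 23"

```text
time: 12.32
tool_pos: [0.5192, 0.0643, 0.0846]
ee_rot: [3.14, -0.001, 1.103]
wrist_force: [0.0, 0.9, 0.1]
width: 0.0006
```

Run:
```python
from h import *
o=robot.get_obs(); print(o['wrist_force'],o['tool_pos'])
p=cams.snapshot('wrist'); save(p,'w5.png')
p=cams.snapshot('scene'); 
for n in ('corner','stand','wedge'): print(n,models.pinpoint(p,n)[:1])
```

```text
[0.013817   0.88595472 0.08150078] [0.51918022 0.06427109 0.08464679]
corner []
stand [{'position': [0.5946, 0.1163, -0.0034], 'p': 0.56}]
wedge [{'position': [0.4858, -0.057, 0.0091], 'p': 0.69}]
```

View pics/w5.png

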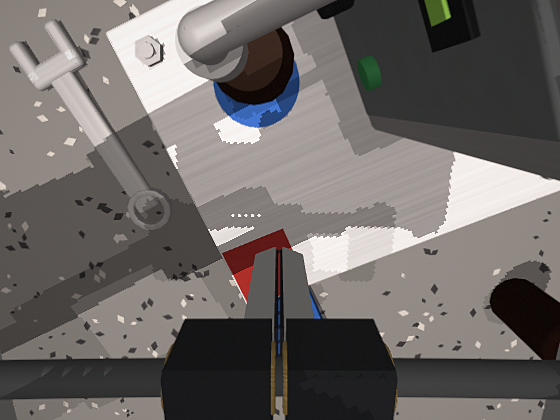

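The view shows the fingertips over the red corner. However, the wrist camera (85 mm ahead of the tool) would come down beside the nozzle, visible at (210,40). I'll rise above the tower and turn by 166° so the camera side faces away.

>>> step_arm --pt "-1 0 0 -60 0" --pt "-1 0 0 -120 0" --pt "-1 0 0 -170 0" --pt "-1 0 0 -170 -10.5" --pt "-1 0 0 -170 -21" --pt "-1 0 0 -170 -31.5" --pt "-1 0 0 -170 -42" --pt "-1 0 0 -170 -52.5" --pt "-1 0 0 -170 -63" --pt "-1 0 0 -170 -73.5" --pt "-1 0 0 -170 -84" --pt "-1 0 0 -170 -94.5" --pt "-1 0 0 -170 -105" --pt "-1 0 0 -170 -115.5" --pt "-1 0 0 -170 -126" --pt "-1 0 0 -170 -136.5" --pt "-1 0 0 -170 -147" --pt "-1 0 0 -170 -157" --pt "-1 0 0 -170 -166" --pt "-1 0 0 -170 -166"

```text
time: 15.08
tool_pos: [0.5186, 0.0648, 0.254]
ee_rot: [-3.141, 0.001, -2.284]
wrist_force: [0.5, 0.4, 0.4]
width: 0.0002
```

>>> step_arm --pt "-1 0 0 50 0" --pt "-1 0 0 100 0" --pt "-1 0 0 150 0" --pt "-1 0 0 190 0" --pt "-1 0 0 212 0" --pt "-1 0 0 217 0" --pt "-1 0 0 217 0" --pt "-1 0 0 217 0"

```text
time: 16.08
tool_pos: [0.5198, 0.0648, 0.0382]
ee_rot: [-3.139, 0.002, -2.283]
wrist_force: [-0.0, -0.3, -0.4]
width: 0.0005
```

Run:
```python
from h import *
o=robot.get_obs(); print(o['wrist_force'],o['tool_pos'])
p=cams.snapshot('wrist'); save(p,'w6.png')
```

```text
[-0.04670427 -0.34901177 -0.39211239] [0.51979534 0.0647972  0.03821966]
```

View pics/w6.png

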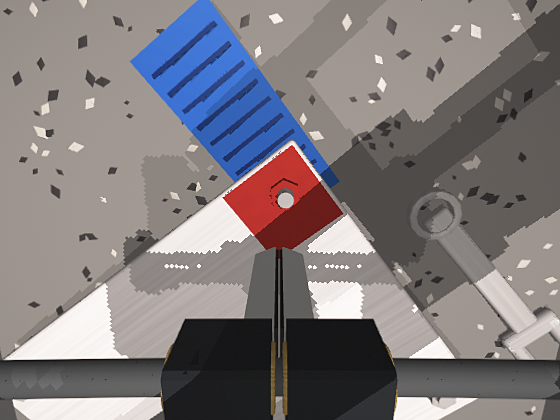

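The wedge sits squarely under the red corner (nut at 286,200) and the fingertips are just beside the red patch at (280,250), clear of the nut. Now the press.

>>> step_arm --pt "-1 0 0 3 0" --pt "-1 0 0 5 0" --pt "-1 0 0 6.5 0" --pt "-1 0 0 7.5 0" --pt "-1 0 0 7.5 0"

```text
time: 16.75
tool_pos: [0.5188, 0.0648, 0.0321]
ee_rot: [-3.141, 0.001, -2.282]
wrist_force: [-6.0, 0.2, 14.7]
width: 0.0003
```

The spot stands at 32.1 mm under about 15 N, so it is firm. I'll ease off a little, hold, then check.

>>> step_arm --pt "-1 0 0 -0.4 0" --pt "-1 0 0 -0.4 0" --pt "-1 0 0 -0.4 0" --pt "-1 0 0 -0.4 0"

```text
time: 17.25
tool_pos: [0.5189, 0.0648, 0.0322]
ee_rot: [-3.141, 0.001, -2.282]
wrist_force: [-4.6, 0.5, 12.2]
width: 0.0006
```

>>> step_arm --pt "-1 0 0 -3 0" --pt "-1 0 0 -10 0" --pt "-1 0 0 -50 0" --pt "-1 0 0 -110 0" --pt "-1 30 0 -170 0" --pt "-1 80 0 -200 0" --pt "-1 130 0 -230 0" --pt "-1 130 0 -230 0" --pt "-1 130 0 -230 0"

```text
time: 18.38
tool_pos: [0.4367, -0.015, 0.2583]
ee_rot: [-3.136, -0.01, -2.304]
wrist_force: [0.1, -0.1, 0.1]
width: 0.0003
```

Run:
```python
from h import *
o=robot.get_obs(); print(o['wrist_force'],o['tool_pos'])
p=cams.snapshot('scene')
for n in ('corner','stand','wedge','heel','fill_bottle','yellow_bottle','spanner'): print(n,[(np.round(r['position'],3).tolist(),round(r['p'],2)) for r in models.pinpoint(p,n)[:1]])
im=cv2.resize(p['pixels'][150:330,200:400],(800,720)); cv2.imwrite('pics/s7.png',im[:600,:,::-1])
p=cams.snapshot('top')
for n in ('corner','stand','wedge','heel','yellow_bottle','spanner'): print(n,[(np.round(r['position'],3).tolist(),round(r['p'],2)) for r in models.pinpoint(p,n)[:1]])
```

```text
[ 0.05873734 -0.05364796  0.10489703] [ 0.43665826 -0.01501035  0.25830487]
corner []
stand [([0.595, 0.115, -0.003], 0.59)]
wedge [([0.488, 0.002, -0.003], 0.78)]
heel [([0.485, -0.059, 0.011], 0.81)]
fill_bottle [([0.555, 0.163, 0.037], 0.85)]
yellow_bottle [([0.614, 0.461, 0.004], 0.5)]
spanner [([0.433, 0.17, 0.001], 0.75)]
corner [([0.518, 0.068, 0.026], 0.65)]
stand [([0.601, 0.112, 0.002], 0.6)]
wedge [([0.489, -0.001, 0.001], 0.56)]
heel [([0.614, 0.46, -0.001], 0.32)]
yellow_bottle [([0.662, -0.08, -0.003], 0.7)]
spanner [([0.433, 0.172, -0.003], 0.73)]
```

View pics/s7.png

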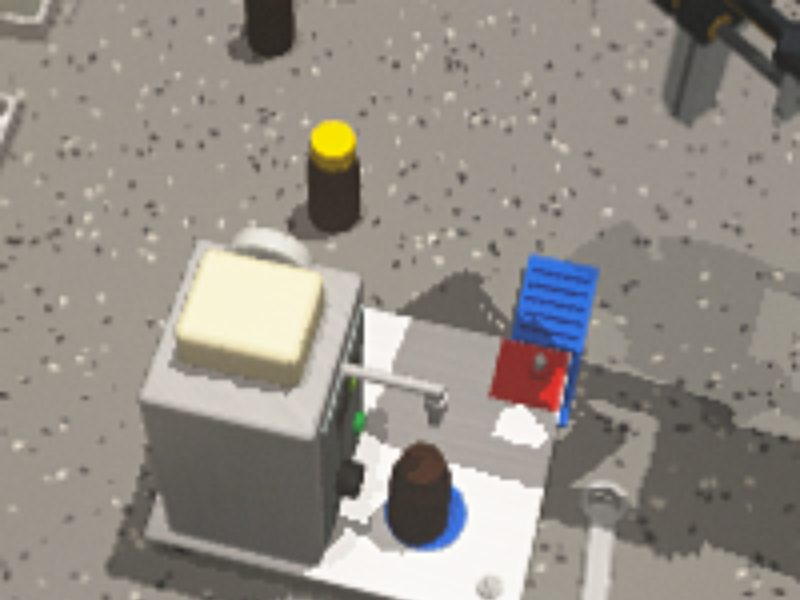

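The wedge is under the red corner at (545,340), the stand is in place, and the gripper (700,80) is clear of everything. Handing in.

```bash
python3 -c "
from bench import robot
robot.close_job()"
```

```text
the job is handed in; nothing more can be done
```

The blue wedge is under the seized foot, the stand passed the press check, and the job is handed in at about 18 s of the 64 s allowed. I got no verdict from the hand-in itself.

- **Squaring up:** I closed the fingers loosely around the wedge (51 mm opening) and slid it in line with the foot, then corrected a lag of about 3°. It was not lifted.
- **Pushing:** I pushed at the heel with the fingertips about 19 mm apart. The force rose to 7.1 N and levelled off at 7.3 N, with the fingertips creeping only 0.3 mm further, so I stopped there and backed off.
- **Press check:** I pressed about 3 mm from the corner spot. It stayed at 32.1–32.2 mm under 12–15 N, more than the 10 N in your description. I had meant to ease off to about 8 N for the hold, but it stayed at about 12 N. There was also a sideways force of 5–6 N.
- **Last look:** After I drew back, the wrist force was about zero. The wedge's centre was at about (0.488, 0.00) m, which puts the foot roughly 3–5 mm off its midline. The stand, fill bottle and spanner were within a few mm of where they started.

**Not confirmed or disagreeing:**
- In the last scene picture the network placed "yellow_bottle" at (0.614, 0.461), which is a red bottle's place. The top view and the picture itself showed it undisturbed.
- In the last top view it misplaced "heel" in the same way. The scene view put the heel where expected.
- It missed the corner in the scene view; the top view found it in place.
- I did not measure the contact force between wedge and foot, or the stand's level, after drawing back; I infer both from the press check.
- I did not re-check the positions of the beaker, the white bottles and the red bottles at the end; the gripper never came near them.

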